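# Start a wash from the laundry console

## Robot

A 6-joint arm with a two-finger parallel gripper is mounted at the origin on the work surface. World frame = base frame: x ahead of the robot, y to its left, z up, the work surface at z = 0. Lengths are in m, angles in rad, forces in N, time in s.
With the tool pointing down it reaches from about 0.35 to 0.975 m from the base axis. Payload 17.4 kg.
Tool frame: the origin (TCP) lies midway between the tips of the shut fingers; the grasp point (between the pads) lies behind it (manip.grip_depth is the z of the grasp point in the tool frame, in m); z points along the fingers, y is the line along which they close (so a half turn about z gives the same grasp; the last joint's range is limited). The gripper opens to 85 mm and grips with 20 to 120 N. Pads are 22 mm wide; open, the fingers measure 114 mm over their backs; the gripper's body (76 mm by 85 mm) begins 54 mm behind the grasp point. The pads swing forward as they close: fully open they stand 13 mm farther back than shut.
Start: joints at [1.264, 0.116, 1.442, -0, 1.584, -0.038], TCP at [0.179, 0.651, 0.207] pointing down, gripper open.
Joint ranges: [-2.83, 2.83], [-0.83, 2.19], [0.07, 2.5], [-1.14, 4.28], [0.01, 3], [-2.97, 2.97]. Speed limits (rad/s): [1.89, 1.89, 2.22, 3.14, 3.14, 3.14].

## Interface

Orientations are given as a rotation vector (axis times angle).
In Python, from station import manip gives the robot as it stands. Calls block until the motion is done:
- manip.movep(position, orientation): joint-space move of the TCP to a pose.
- manip.servo_line(position, feed=0.15, orientation=None): straight line of the TCP; orientation=None keeps the orientation; feed is the mean speed in m/s.
- manip.move_j(angles): joint-space move.
- manip.move_gripper(opening, newtons=None): opening from 0.0 (shut) to 1.0 (fully open); newtons is the grip in N (None keeps the last); returns when the fingers have stopped.
- manip.sleep(seconds).
- manip.ik(position, orientation): joint angles nearest the present ones, or None.
- manip.get_obs(): the state.
- manip.grab_frame(name): name is "scene" or "top" or "wrist"; returns the picture (480x640x3 uint8, blue, green, red); there is no depth.
- manip.camera_params(name): a dict with "fx", "fy", "cx", "cy" (pixels), "R" (3x3) and "t" (3): a world point X has camera coordinates R X + t; the wrist camera has in their place "mount" (4x4, takes a point from camera to tool coordinates, whose origin is the TCP and whose axes are the flange's). Camera axes: x right, y down, z forward; pixel columns grow to the right and rows downward; lengths in m; the calibration is good to about 2 mm. A picture is of the moment at which its call begins: read the wrist's pose just before it. camera_params takes no time and is no camera call.
A pose or a line that the arm cannot do raises manip.PlanningError and nothing moves.
- manip.hand_in(): hands the job in; it is judged then, once.
The state is a dict: "t": time; "joint_positions": joint angles; "qd": joint speeds; "effort": joint torques, N m; "ee_pos": TCP position; "tcp_rot": TCP orientation; "ft_force": force on the tool from outside, world axes, zero at the start; "ft_torque": the same for the moment, N m; "gripper_width": opening from 0.0 (shut) to 1.0 (fully open); "finger_force": force on a finger pad.
Only numpy, scipy, OpenCV 4.12 (cv2) and the standard library are available. Lean on these libraries where they do the work, as an engineer would, in place of code of your own. Each camera call takes 0.05 s, during which the arm holds its last target. There are 200 camera calls.

## Task

Start a wash from the laundry's control console with the closed fingertips: first push down the raised end of the big rocker on the separate switch box until it has tipped fully over, then press the square key on the console all the way down, and then press the long start bar all the way down, keep it down for a full second and let it come up again. Press neither of the other two keys, press no key or bar before its turn, and do not pick up or shift any of the things standing around.

Things in the scene. Friction and masses are not known exactly. Their poses are not given: they have to be found in the camera images.
- console: Fixed white control console with a black level deck, 190 (its x) x 260 (its y) x 55 mm; origin under its centre; its x axis points to its back edge, where a low display hood 30 mm deep stands up to 66 mm above the table. The three cycle keys stand in a row 15 mm behind its middle, the start bar in front of them, 67 mm from the row.
- start_bar (a joint): Start bar: 0 = up, 0.006 m = fully down. Spring return: 1.5 N to begin, 5 N when fully down.
- start_bar_top (a point): Centre of the top face of the start bar, a plain white bar 84 mm long (along the console's y) and 24 mm wide on the front part of the console's deck; its top is 71 mm above the table while up. It goes straight down.
- key_square (a joint): The square cycle key. Joint value 0 = up, 0.006 m = fully down. It needs about 2.5 N, has no spring and no click and stays at the depth to which it was pushed.
- key_round (a joint): The round cycle key. Joint value 0 = up, 0.006 m = fully down. It needs about 2.5 N, has no spring and no click and stays at the depth to which it was pushed.
- key_triangle (a joint): The triangle cycle key. Joint value 0 = up, 0.006 m = fully down. It needs about 2.5 N, has no spring and no click and stays at the depth to which it was pushed.
- key_square_top (a point): Centre of the top face of the square (30 mm) key: plain white, standing up on a 48 mm square metal bezel on the console's deck, 71 mm above the table while up (12 mm above its bezel). The three keys stand in a row with 62 mm between neighbours, in an order that changes. It goes straight down.
- key_round_top (a point): Centre of the top face of the round (32 mm) key: plain white, standing up on a 48 mm square metal bezel on the console's deck, 71 mm above the table while up (12 mm above its bezel). The three keys stand in a row with 62 mm between neighbours, in an order that changes. It goes straight down.
- key_triangle_top (a point): Centre of the top face of the triangular (37 mm sides) key: plain white, standing up on a 48 mm square metal bezel on the console's deck, 71 mm above the table while up (12 mm above its bezel). The three keys stand in a row with 62 mm between neighbours, in an order that changes. It goes straight down.
- switch_box: Fixed grey switch box, 120 (its x) x 85 (its y) x 46 mm, that carries one large rocker along its x axis; origin under its centre. It may be turned any way round.
- rocker (a joint): The rocker: 0 = off (the end towards the box's +x stands up), 0.44 rad = fully on (that end pressed down, the other end up). Stiff, about 2.5 N at the raised end; no spring and no click, it stays at whatever angle it is left.
- rocker_press (a point): Point to press, on top of the rocker's +x half, 24 mm from the pivot (each half is 36 mm long, 36 mm wide). The pivot lies 54 mm above the table at the box's centre. While off this point is about 68 mm above the table and its half slopes up by 0.44 rad to the outer end, whose edge is about 73 mm above the table; fully on, that half is level, 58 mm above the table. The rocker has a shallow V shape.
- detergent: Bystander: tall white detergent bottle, 64 mm wide, 170 mm high, standing in the middle, farther back than the console and the switch box; origin under its base
- dosing_cup: Bystander: open blue cup, 48 mm wide, 45 mm high, standing beside the switch box; origin under its base
- stain_stick: Bystander: upright white cylinder, 26 mm wide, 70 mm high, standing on the other side of the switch box; origin under its base
- token: Bystander: brass disc, 32 mm wide, 8 mm thick, lying on a front corner of the console's deck; origin under its centre
- peg_clip: Bystander: wooden clothes peg, 55 x 12 x 14 mm, lying on the other front corner of the console's deck; origin under its centre
- pod_jar: Bystander: closed jar, 56 mm wide, 55 mm high, standing behind the console; origin under its base

How it is judged:
On the way, in this order (a step that is already met when the one before it is completed fails the run):
1. the rocker is tipped fully on (value of joint rocker above 0.38 rad), for 0.1 s.
2. the square key is fully down (value of joint key_square above 0.0048 m), for 0.1 s.
3. the start bar is held down for a second (0.8 s is enough) (value of joint start_bar above 0.0045 m), for 0.8 s.
At the end, for the whole second after the job is handed in: Rocker on (over 0.38 of 0.44 rad), square key down (over 4.8 of 6 mm), round and triangular keys up (less than 2 mm down), start bar up again (less than 1 mm down), every bystander at rest within 25 mm of where it stood (value of joint rocker above 0.38 rad and value of joint key_square above 0.0048 m and value of joint each of key_round, key_triangle below 0.002 m and value of joint start_bar below 0.001 m and distance of each of detergent, dosing_cup, stain_stick, token, peg_clip, pod_jar from where it was at the start of the episode below 0.025 m and linear speed of each of detergent, dosing_cup, stain_stick, token, peg_clip, pod_jar below 0.02 m/s); the robot touches nothing.
It fails at once if the square key or the start bar is pressed before the rocker is on (value of joint rocker below 0.36 rad and value of joint any of key_square, start_bar above 0.002 m).
It fails at once if the start bar is pressed before the square key is down (value of joint start_bar above 0.002 m and value of joint key_square below 0.0045 m).
It fails at once if the round or the triangular key is pressed (over 2 mm) (value of joint any of key_round, key_triangle above 0.002 m).
It fails at once if a bystander is picked up, carried or shifted (over 25 mm) (distance of any of detergent, dosing_cup, stain_stick, token, peg_clip, pod_jar from where it was at the start of the episode above 0.025 m).
It also fails if it takes over 53 s, if anything falls off the work surface, if the arm or the gripper's body presses on something with over 40 N, if the wrist force passes 120 N, or if a joint passes its speed limit or range.

## Working session

There is one attempt and no reset: what is moved stays moved. The work goes in short steps, each a Python script; the robot and the scene stay as the last script left them, time stands still between calls to the robot, and variables do not carry over. Pictures are saved under pics/ and viewed, at most 10 in all, crops included, and the job is handed in when it is done.

```bash
mkdir -p pics; python3 - <<'E'
from station import manip
import cv2
for n in("top","scene"):
    cv2.imwrite(f"pics/{n}0.png",manip.grab_frame(n))
    p=manip.camera_params(n);print(n,p)
print(manip.camera_params("wrist"));o=manip.get_obs();print(o["t"],o["ee_pos"],o["tcp_rot"],manip.grip_depth)
E
```

```text
top {'fx': 616.3565153918116, 'fy': 616.3565153918116, 'cx': 317.3242917187483, 'cy': 250.3563070956033, 'R': array([[ 0.08249363, -0.99658976, -0.001912  ],
       [-0.97369259, -0.08018909, -0.21328961],
       [ 0.21240892,  0.01945673, -0.97698715]]), 't': array([-0.06568028,  0.59158747,  1.02677405])}
scene {'fx': 446.90743236516954, 'fy': 446.90743236516954, 'cx': 320.50260798576693, 'cy': 243.25798949694874, 'R': array([[ 0.4653094 ,  0.88514044, -0.00368248],
       [ 0.69824635, -0.36961159, -0.61305735],
       [-0.54400294,  0.28269007, -0.79002983]]), 't': array([-0.24589771, -0.37898455,  1.19350121])}
{'fx': 397.6110853374991, 'fy': 397.6110853374991, 'cx': 314.07191853356215, 'cy': 239.87754889931048, 'mount': array([[-7.45859167e-04, -9.65131082e-01, -2.61765999e-01,
         6.65484054e-02],
       [ 9.99999714e-01, -6.87324563e-04, -3.15169483e-04,
         5.02845514e-04],
       [ 1.24261663e-04, -2.61766159e-01,  9.65131319e-01,
        -1.67718372e-01],
       [ 0.00000000e+00,  0.00000000e+00,  0.00000000e+00,
         1.00000000e+00]])}
0.1 [0.17920755 0.65058243 0.20636074] [-4.20966359e-01 -3.11306667e+00  1.55707875e-03] -0.0187
```

View pics/top0.png

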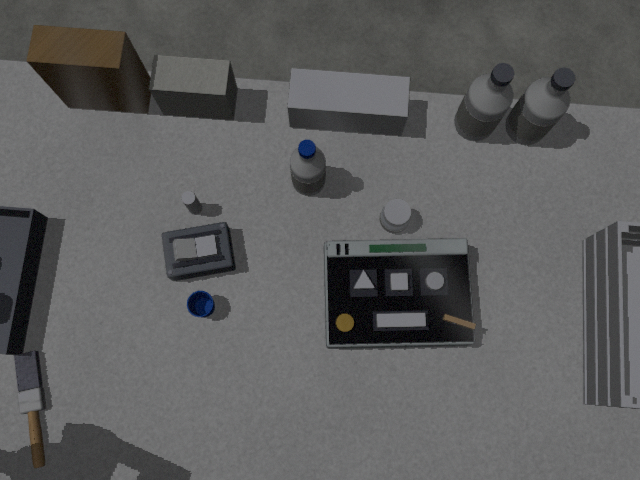

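View pics/scene0.png

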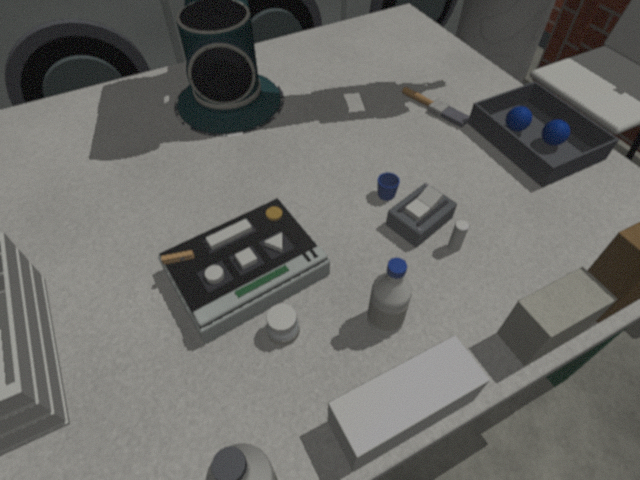

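Top view: square key is the middle one at (399,282), triangle (363,281), round (435,281), start bar (401,321), and rocker around (196,247). I'll enlarge the rocker and compute positions.

```bash
cat > h.py <<'E'
import numpy as np,cv2
from station import manip
from scipy.spatial.transform import Rotation as Rn
def cam(n,o=None):
    p=manip.camera_params(n)
    if n=="wrist":
        T=np.eye(4);T[:3,:3]=Rn.from_rotvec(o["tcp_rot"]).as_matrix();T[:3,3]=o["ee_pos"]
        M=np.linalg.inv(T@p["mount"]);p["R"],p["t"]=M[:3,:3],M[:3,3]
    return p
def unproj(p,uv,z):
    d=p["R"].T@np.array([(uv[0]-p["cx"])/p["fx"],(uv[1]-p["cy"])/p["fy"],1]);c=-p["R"].T@p["t"]
    return c+d*(z-c[2])/d[2]
def proj(p,X):
    c=p["R"]@np.array(X)+p["t"];return np.array([c[0]/c[2]*p["fx"]+p["cx"],c[1]/c[2]*p["fy"]+p["cy"]])
def down(yaw): # tool z down, tool x at angle yaw
    c,s=np.cos(yaw),np.sin(yaw)
    return Rn.from_matrix(np.array([[c,s,0],[s,-c,0],[0,0,-1]])).as_rotvec()
E
python3 - <<'E'
from h import *
p=cam("top")
for n,uv,z in[("sq",(399,282),.071),("tri",(363,281),.071),("rnd",(435,281),.071),("bar",(401,321),.071),("rockR",(206,246),.066),("rockL",(184,248),.066),("rockmid",(195,247.5),.056),("detcap",(307,149),.17),("cup",(201,297),.045),("stick",(190,198),.07)]:
    print(n,unproj(p,uv,z).round(4))
a=cv2.imread("pics/top0.png")[210:285,150:250];b=cv2.imread("pics/scene0.png")[175:250,375:475]
cv2.imwrite("pics/c.png",np.vstack([cv2.resize(i,None,fx=4,fy=4,interpolation=2)for i in(a,b)]))
E
```

```text
sq [ 0.549 -0.163  0.071]
tri [ 0.5456 -0.1005  0.071 ]
rnd [ 0.5559 -0.2252  0.071 ]
bar [ 0.4817 -0.1701  0.071 ]
rockR [0.5862 0.1801 0.066 ]
rockL [0.5794 0.2184 0.066 ]
rockmid [0.584  0.2014 0.056 ]
detcap [0.7413 0.0122 0.17  ]
cup [0.4978 0.182  0.045 ]
stick [0.6706 0.2185 0.07  ]
```

View pics/c.png

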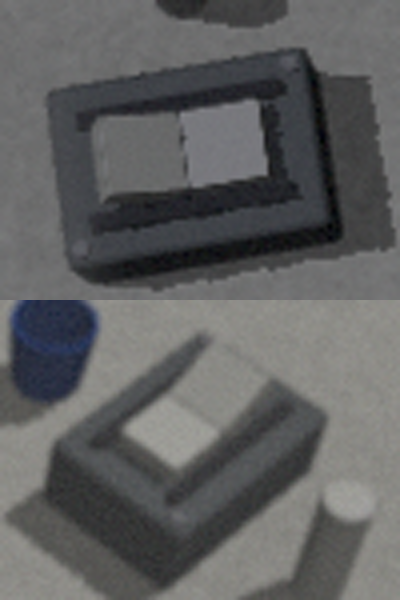

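Crop: the darker (+y) half of the rocker overlaps the rim, so it is probably the raised one. Its outer edge runs about (174,240)–(176,261) in the top view. I'll check this against the scene view, then close the gripper, approach and take a wrist picture.

```bash
python3 - <<'E'
from h import *
t=cam("top");s=cam("scene")
for z in(.058,.073):
  for uv in((174,240),(176,261)): # +y end corners
    print(z,proj(s,unproj(t,uv,z)).round(1),"seen (426,183)/(444,195)")
  for uv in((215.5,235),(216.5,255)):
    print(z,proj(s,unproj(t,uv,z)).round(1),"-y end; seen (406,207)/(420,218)")
L=unproj(t,(175,250.5),.073);R=unproj(t,(216,245.5),.058);d=L-R;print(L,R,np.hypot(*d[:2]),np.arctan2(d[1],d[0]))
u=d[:2]/np.hypot(*d[:2]);P=R[:2]+.036*u+.024*.95*u;print("press",P)
manip.move_gripper(0.0)
yaw=np.arctan2(d[1],d[0])
cx=P-.06*u
manip.movep([*cx,.19],down(yaw))
o=manip.get_obs();im=manip.grab_frame("wrist");cv2.imwrite("pics/w1.png",im)
import pickle;pickle.dump({k:o[k] for k in("ee_pos","tcp_rot")},open("w1.pkl","wb"))
print(o["t"],o["ee_pos"],o["ft_force"],o["joint_positions"],proj(cam("wrist",o),[*P,.068]))
E
```

```text
0.058 [442.1 199. ] seen (426,183)/(444,195)
0.058 [427.4 188.5] seen (426,183)/(444,195)
0.058 [416.5 216.9] -y end; seen (406,207)/(420,218)
0.058 [403.3 205.8] -y end; seen (406,207)/(420,218)
0.073 [441.1 193.3] seen (426,183)/(444,195)
0.073 [426.4 183. ] seen (426,183)/(444,195)
0.073 [415.5 211.1] -y end; seen (406,207)/(420,218)
0.073 [402.3 200.1] -y end; seen (406,207)/(420,218)
[0.57222223 0.23190995 0.073     ] [0.59024409 0.16407336 0.058     ] 0.0701896697351472 1.8304640235102554
press [0.57514664 0.22090211]
3.1417 [0.59040201 0.16367505 0.19002535] [ 0.39425985  0.56491095 -0.35133415] [ 2.28731641e-01 -1.41540399e-02  1.60404462e+00  1.36767022e-04
  1.55166842e+00 -3.21055894e-02] [314.25004214 143.07528308]
```

View pics/w1.png

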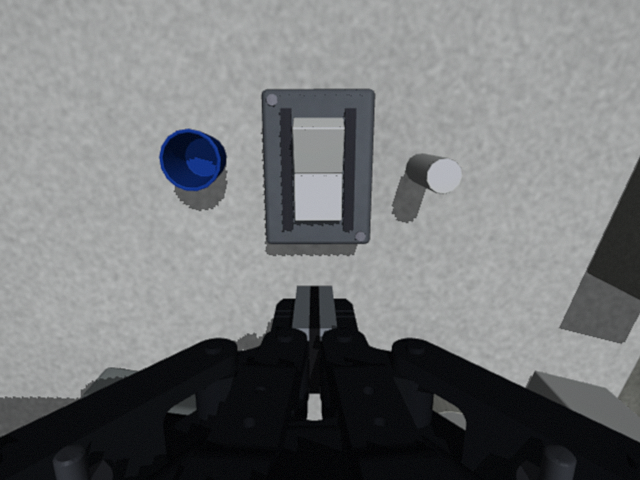

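Wrist view confirms the far (+y) half is the raised one. The rocker's centreline is at column 318, the pivot line at (318,173), and the box outline runs from (319,90) to (318,243). Refining, then pressing with a force watch.

```bash
cat >> h.py <<'E'
def press(xy,z0,zmin,fmax,yaw,step=.001):
    """Lower in small steps till the force or the depth is met."""
    manip.servo_line([*xy,z0],feed=.08,orientation=down(yaw)); b=manip.get_obs()["ft_force"][2]
    z=z0
    while z>zmin:
        z=max(z-step,zmin);manip.servo_line([*xy,z],feed=.02)
        o=manip.get_obs();f=o["ft_force"][2]-b
        print(round(z,4),o["ee_pos"][2].round(4),round(f,1),end=" | ")
        if f>fmax:break
    print("t",o["t"]);return z
E
python3 - <<'E'
from h import *
import pickle
o=pickle.load(open("w1.pkl","rb"));w=cam("wrist",o)
pv=unproj(w,(318,173),.055)[:2];a=unproj(w,(319,90),.046)[:2];b=unproj(w,(318,242),.046)[:2]
u=(a-b)/np.linalg.norm(a-b);yaw=np.arctan2(u[1],u[0])
P=pv+.0225*u
print("pivot",pv,"boxc",(a+b)/2,"len",np.linalg.norm(a-b),"yaw",yaw,"P",P)
if np.linalg.norm(P-[.5751,.2209])<.012 and abs(np.linalg.norm(a-b)-.12)<.012:
    manip.movep([*P,.12],down(yaw))
    press(P,.080,.0555,14,yaw)
    manip.sleep(.3);print(manip.get_obs()["ft_force"])
    manip.servo_line([*P,.15],feed=.15)
    c=pv-.08*u
    manip.movep([*c,.19],down(yaw));o=manip.get_obs()
    im=manip.grab_frame("wrist");cv2.imwrite("pics/w2.png",np.hstack([im[60:270,200:440],cv2.imread("pics/w1.png")[60:270,200:440]]));print(o["t"])
E
```

```text
pivot [0.58361896 0.20009763] boxc [0.5836397  0.20176894] len 0.11624587226368027 yaw 1.8271305369438764 P [0.5779144  0.22186246]
0.079 0.0794 1.1 | 0.078 0.078 -0.1 | 0.077 0.0769 -0.7 | 0.076 0.0759 0.2 | 0.075 0.0749 0.5 | 0.074 0.0739 0.3 | 0.073 0.0729 0.9 | 0.072 0.0719 -0.0 | 0.071 0.0709 0.2 | 0.07 0.0699 0.9 | 0.069 0.0689 0.7 | 0.068 0.0679 -0.3 | 0.067 0.0669 0.6 | 0.066 0.0659 -0.6 | 0.065 0.0649 -0.8 | 0.064 0.0639 -0.2 | 0.063 0.0629 0.1 | 0.062 0.0619 0.3 | 0.061 0.0609 -0.3 | 0.06 0.0599 1.0 | 0.059 0.0589 0.4 | 0.058 0.0579 0.4 | 0.057 0.0569 -0.1 | 0.056 0.0559 -0.6 | 0.0555 0.0555 -0.3 | t 10.55
[0.54134146 1.20109033 0.79431725]
12.15
```

View pics/w2.png

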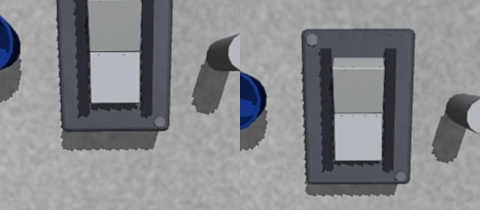

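No force was felt and this crop cuts off the far end. I'll compare the top and scene views before and after.

```bash
python3 - <<'E'
from h import *
o=manip.get_obs();print(o["gripper_width"],o["ft_force"],o["ee_pos"])
manip.movep([.50,.02,.22],down(1.67))
a=manip.grab_frame("top");b=manip.grab_frame("scene")
r=lambda i:cv2.resize(i,None,fx=3.6,fy=3.6,interpolation=2)
A=[cv2.imread("pics/top0.png"),a];B=[cv2.imread("pics/scene0.png"),b]
cv2.imwrite("pics/c2.png",np.vstack([np.hstack([r(i[210:285,150:250]) for i in A]),np.hstack([r(i[175:250,375:475]) for i in B])]))
print(manip.get_obs()["t"])
E
```

```text
0.00063786317384663 [-0.57782464  0.53337947 -0.63929347] [0.60357636 0.12268141 0.18880845]
12.95
```

View pics/c2.png

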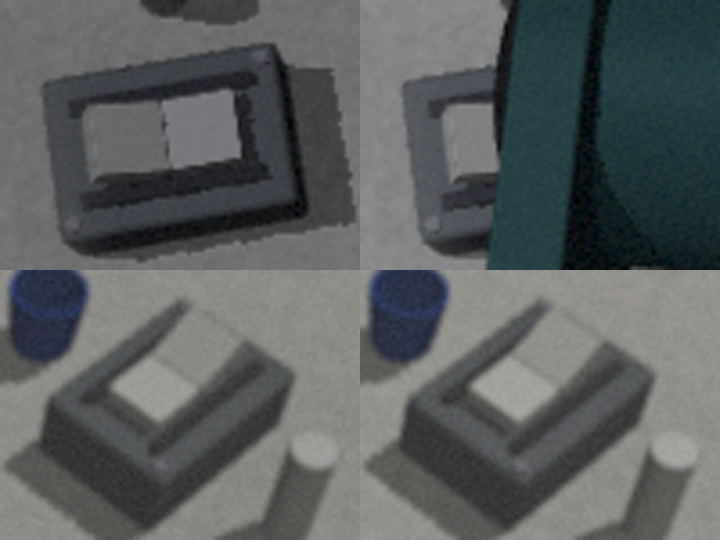

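The rocker hasn't moved although the TCP reported 55 mm there. I'll go back to the spot at 62 mm and look.

```bash
python3 - <<'E'
from h import *
P=[.5779,.2219];yaw=1.827
manip.movep([*P,.12],down(yaw));manip.servo_line([*P,.062],feed=.08)
o=manip.get_obs();print(o["ee_pos"],o["tcp_rot"],down(yaw),o["ft_force"])
im=manip.grab_frame("wrist");s=manip.grab_frame("scene");sc=cam("scene")
print("tcp in scene",proj(sc,o["ee_pos"]))
cv2.imwrite("pics/w3.png",np.hstack([cv2.resize(im[60:420,140:500],(400,400)),cv2.resize(s[140:260,360:480],(400,400))]))
print(o["t"])
E
```

```text
[0.57816904 0.22202491 0.06248596] [1.91905943e+00 2.48685336e+00 7.84484680e-04] [1.9194463  2.48703243 0.        ] [0.23311436 0.55423031 0.48157387]
tcp in scene [430.39119993 195.35547699]
14.7667
```

View pics/w3.png

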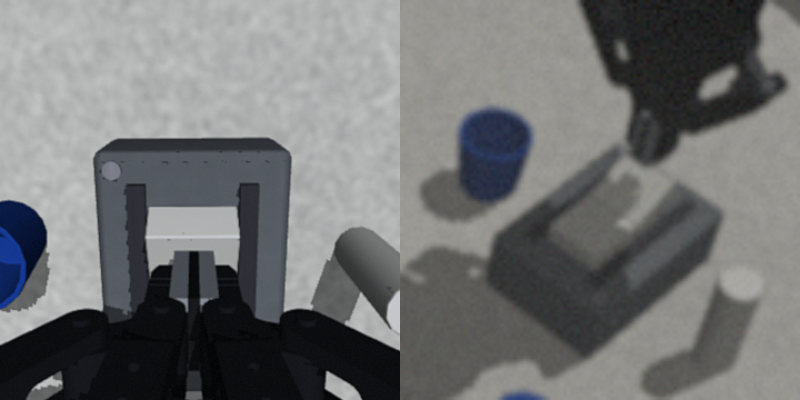

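The scene view shows the fingertips at about (435,188), above the predicted TCP at (430,195), and their shadow falls clear of the rocker. So the real tips sit roughly 2 cm higher than reported. I'll continue down by force until contact.

```bash
python3 - <<'E'
from h import *
P=[.5779,.2219];yaw=1.827
z=press(P,.0560,.028,12,yaw)
s=manip.grab_frame("scene");cv2.imwrite("pics/w4.png",cv2.resize(s[140:260,360:480],(500,500),interpolation=2))
E
```

```text
0.055 0.055 -0.2 | 0.054 0.054 -0.1 | 0.053 0.0529 -0.1 | 0.052 0.0519 0.3 | 0.051 0.0509 0.3 | 0.05 0.0499 0.2 | 0.049 0.0489 -0.4 | 0.048 0.048 0.0 | 0.047 0.0471 1.8 | 0.046 0.0459 1.1 | 0.045 0.0449 0.7 | 0.044 0.0439 0.9 | 0.043 0.0429 1.0 | 0.042 0.0419 -0.1 | 0.041 0.0409 0.7 | 0.04 0.0399 0.4 | 0.039 0.0389 1.0 | 0.038 0.0379 0.8 | 0.037 0.0368 0.3 | 0.036 0.0359 0.8 | 0.035 0.0349 0.1 | 0.034 0.0339 2.2 | 0.033 0.0336 7.3 | 0.032 0.0335 16.1 | t 21.1167
```

View pics/w4.png

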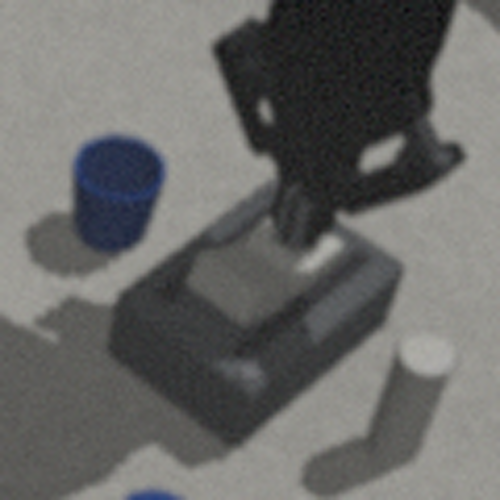

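The rocker is now tipped: contact started at a reported 47 mm and it hit the hard stop at 33.5 mm. This matches real heights of 71 and 58 mm, so the tips sit 24.5 mm above the reported TCP. Next the square key.

```bash
python3 - <<'E'
from h import *
print("tip expected in scene",proj(cam("scene"),[.5779,.2219,.058]),"seen ~(432,196)")
manip.servo_line([.5779,.2219,.12],feed=.2)
K=[.549,-.163];yaw=1.676
manip.movep([*K,.12],down(yaw))
press(K,.050,.034,14,yaw)
manip.sleep(.3)
s=manip.grab_frame("scene");manip.servo_line([*K,.075],feed=.15)
s2=manip.grab_frame("scene")
f=lambda i:cv2.resize(i[170:340,150:340],(400,358),interpolation=2)
cv2.imwrite("pics/k.png",np.hstack([f(s),f(s2)]));print(manip.get_obs()["t"])
E
```

```text
tip expected in scene [429.83359822 196.8518894 ] seen ~(432,196)
0.049 0.0493 -0.9 | 0.048 0.048 0.5 | 0.047 0.0469 -0.4 | 0.046 0.0459 0.2 | 0.045 0.045 0.3 | 0.044 0.0439 0.7 | 0.043 0.0429 0.4 | 0.042 0.0419 1.7 | 0.041 0.0409 -0.7 | 0.04 0.0406 7.5 | 0.039 0.0404 16.5 | t 26.9667
27.7583
```

View pics/k.png

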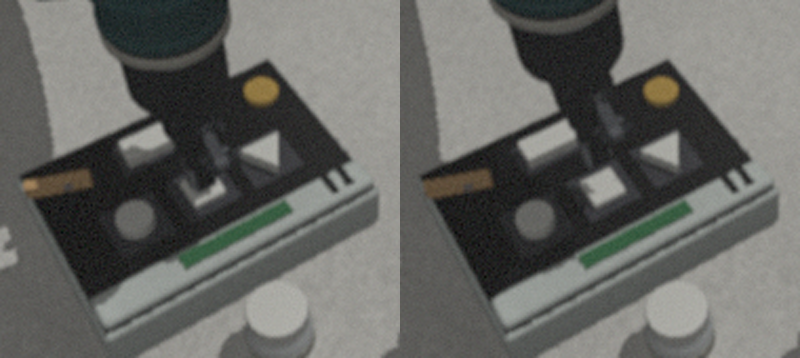

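The tip pressed the middle (square) key, at crop (205,190), and it hit bottom at the expected height of 65 mm. The other keys look untouched. Now the start bar.

```bash
python3 - <<'E'
from h import *
B=[.4817,-.1701];yaw=1.676
manip.servo_line([*B,.075],feed=.15)
press(B,.050,.034,16,yaw)
manip.sleep(1.1);o=manip.get_obs();print(o["ee_pos"],o["ft_force"])
manip.servo_line([*B,.15],feed=.15);manip.sleep(.3)
print(manip.get_obs()["t"],manip.get_obs()["ft_force"])
s=manip.grab_frame("scene")
f=lambda i:cv2.resize(i[150:360,140:500],(720,420),interpolation=2)
cv2.imwrite("pics/b.png",f(s))
E
```

```text
0.049 0.0493 0.0 | 0.048 0.0481 -0.5 | 0.047 0.0469 -0.9 | 0.046 0.0461 1.5 | 0.045 0.0451 2.4 | 0.044 0.0441 1.9 | 0.043 0.0431 3.4 | 0.042 0.042 3.9 | 0.041 0.041 4.7 | 0.04 0.0406 11.6 | 0.039 0.0404 20.9 | t 31.575
[ 0.48194519 -0.17018294  0.04044011] [-7.02480449  1.18174528 22.1356457 ]
33.8667 [-1.18874031  0.49381098 -0.14012889]
```

View pics/b.png

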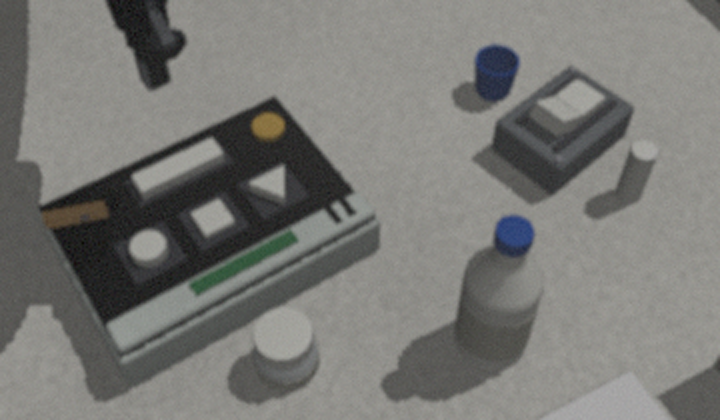

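The rocker is tipped, the square key is low, the bar is back up, and all bystanders are where they were. The arm is clear, so I'm handing in.

```bash
python3 -c "
from station import manip
print(manip.hand_in())"
```

```text
the job is handed in; nothing more can be done
None
```

The rocker is fully on, the square key is fully down and the start bar was held for over a second and released; the job is handed in at about 34 s, but no verdict was returned.

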